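# Move the hanging pass over the end stop to the next rail

## Robot

A 6-joint arm with a two-finger parallel gripper is mounted at the origin on the work surface; the furniture and walls round the work are solid. World frame = base frame: x ahead of the robot, y to its left, z up, the work surface at z = 0. Lengths are in m, angles in rad, forces in N, time in s.
With the tool pointing down it reaches from about 0.35 to 0.975 m from the base axis. Payload 4.9 kg.
Tool frame: the origin (TCP) lies midway between the tips of the shut fingers; the grasp point (between the pads) lies 19 mm behind it; z points along the fingers, y is the line along which they close (so a half turn about z gives the same grasp; the last joint's range is limited). The gripper opens to 85 mm and grips with 20 to 120 N. Pads are 22 mm wide; open, the fingers measure 114 mm over their backs; the gripper's body (76 mm by 85 mm) begins 54 mm behind the grasp point. The pads swing forward as they close: fully open they stand 13 mm farther back than shut.
Start: joints at [-1.32, 0.053, 1.613, -0, 1.476, -0.119], TCP at [0.226, -0.583, 0.231] pointing down, gripper open.
Joint ranges: [-3.01, 3.01], [-1.01, 2.22], [0.06, 2.58], [-1.02, 4.17], [0.09, 2.62], [-3.14, 3.14]. Speed limits (rad/s): [2.57, 2.57, 3.14, 3.14, 3.14, 3.14].

## Interface

Orientations are given as a rotation vector (axis times angle).
In Python, from station import ctrl, optics, job gives the robot as it stands.
- The arm moves only by the shell command python3 -m jog 'ROWS' [OPENING] [FORCE]. ROWS is JSON, a list of rows, each a list of 2 entries, a list of its own where there are three numbers: the shift along the tool's x, y, z in m, then the turn, a rotation vector about the tool's x, y, z in rad. A call has 1 to 5 rows; each row is the pose to reach, as a shift and turn from the pose commanded when the call began, along the tool's axes at that moment; what a row does not reach only later rows make up. A row lasts 1/10 s, in which the tool goes at most 50 mm and 8.59 degrees, less where a joint would pass 70% of its speed; a pose out of reach is approached as far as the arm can. A call with a gripper value outside its range is refused whole. OPENING is the opening, from 0 (shut) to 1 (fully open), set as the call begins (- or left out, the last holds). The fingers move at their own pace and stop on an object; FORCE is the grip in N (left out, the last holds). Time passes only in rows, so rows that repeat a pose let the fingers close. It gives the time, the measured TCP pose, the force, the opening and the grip force at its end, in the units of the state.
- ctrl.get_obs(): the state, without advancing time (a new reading comes with each control period).
- optics.get_image(name): name is "scene" or "top" or "wrist"; returns a dict with "image" (400x640x3 uint8, blue, green, red), "fx", "fy", "cx", "cy" (pixels), "rvec" (rotation vector, rad) and "tvec" (3), from world to camera coordinates, as OpenCV has them; the wrist camera has in their place "mount" (4x4, takes a point from camera to tool coordinates, whose origin is the TCP and whose axes are the flange's). Camera axes: x right, y down, z forward; pixel columns grow to the right and rows downward; lengths in m; the calibration is good to about 2 mm. A picture is of the moment at which its call begins: read the wrist's pose just before it. There is no depth.
- job.finish_job(): hands the job in; it is judged then, once.
The state is a dict: "t": time; "q": joint angles; "dq": joint speeds; "effort": joint torques, N m; "tool_pos": TCP position; "tool_rot": TCP orientation; "contact_force": force on the tool from outside, world axes, zero at the start; "wrist_torque": the same for the moment, N m; "opening": finger opening in m; "grip_force": force on a finger pad.
Only numpy, scipy, OpenCV 4.12 (cv2) and the standard library are available. Lean on these libraries where they do the work, as an engineer would, in place of code of your own. Each camera call takes 0.05 s, during which the arm holds its last target. There are 200 camera calls.

## Task

Check out the blue pass: take it off the rail of the black-based stand over the upturned end stop, hang it through its slot on the rail of the blue-based stand (whose height is adjustable, so feel or look where it is), slide it all the way back against the black rear collar and let go. Leave the white pass, the mug and the note pad where they are.

Things in the scene. Friction and masses are not known exactly. Their poses are not given: they have to be found in the camera images.
- blue_pass: rigid blue pass, 10 mm thick (x), 55 to 115 g. Origin: underside of the top bar of its closed slot (y +-9, z 0 to -36 mm), where it rests on the rail, which runs along the pass's x. Top bar y +-19, z 0 to 10; grip tab above it 24 wide (y), z 10 to 42; side bars 10 wide; card below 52 wide, z -36 to -88 mm. May be twisted a little about z.
- white_pass: white pass with yellow label, on the black stand's rail behind the blue one, stays there. The same shape as the blue pass: same origin and sizes.
- black_stand: fixed stand, black base, where both passes start. Origin: underside, on the post's axis. Level round steel rail, 9 mm diameter, along -x at y = 0, its top at z = 209.5 mm. Post top z = 225 mm. Base plate 8 mm high, x -107 to 18 mm, 80 mm wide.
- black_stop (a point): end of the black stand's rail, on top of the rail: axis of the end stop, 97 mm from the post. There the 9 mm bar turns straight up, rounded top 17 mm above the rail's top. Axes as the stand.
- blue_stand: fixed stand, blue base, the goal. Origin, rail, end stop (x = -97 mm, 17 mm above the rail) and base as on the black stand, but the rail is clamped at a height that differs each time and is not measured: rail top z = 184.5 to 224.5 mm; feel or look for it. Clamp firm (over 100 N). Black rear collar near the post: 26 mm diameter, front face x = -18 mm. Post top z = 238 mm.
- mug: green mug, 86x116x94 mm, loose; origin at the centre of its underside
- note_pad: yellow note pad, 76x76x11 mm, loose; origin at the centre of its underside
Not all that is in view belongs to the job. Of the things that look like the blue_pass, the larger one is meant.

How it is judged:
By the outcome, as a careful person would: the job done as asked, in the order asked, and still so for the second after the job is handed in, with the robot touching nothing.
It also fails if it takes over 64 s, if anything falls off the work surface, if the arm or the gripper's body presses on something with over 40 N, if the wrist force passes 120 N, or if a joint passes its speed limit or range.

## Working session

There is one attempt and no reset: what is moved stays moved. The work goes in short steps, Python scripts to look and compute and a shell command to move; the robot and the scene stay as the last step left them, time stands still between calls to the robot, and variables do not carry over. Pictures are saved under pics/ and viewed, at most 10 in all, crops included, and the job is handed in when it is done.

```bash
ls; mkdir -p pics; python3 - <<'E'
from station import ctrl, optics
import cv2, numpy as np, pickle
d={}
for n in ("scene","top"):
    d[n]=optics.get_image(n); r=d[n]
    print(n,r["fx"],r["cx"],r["cy"],r["rvec"],r["tvec"])
    R=cv2.Rodrigues(np.array(r["rvec"]))[0]; print("campos",-R.T@np.array(r["tvec"]), "fwd",R[2])
    cv2.imwrite(f"pics/{n}0.png",r["image"])
pickle.dump(d,open("im0.pkl","wb"))
o=ctrl.get_obs(); print(o["tool_pos"],o["tool_rot"],o["t"],o["opening"])
E
```

```text
pics
scene 509.7715429234725 317.4088225299196 198.0060319347399 [ 0.57537439 -2.58327433  1.31592418] [0.48588721 0.06995171 1.22315693]
campos [0.05104136 1.06640103 0.77283642] fwd [ 0.33340393 -0.73555811 -0.58974239]
top 502.28913794630535 330.127138155011 195.69395342823842 [ 2.1648987  -2.16221295  0.11832344] [0.29326767 0.44628854 0.99667151]
campos [0.33283759 0.29207012 1.04040745] fwd [ 0.11068695  0.00171416 -0.99385384]
[ 0.22575359 -0.58219572  0.23018067] [-3.08619983e+00 -5.77284641e-01  2.35169463e-04] 0.1 0.08554304380531125
```

View pics/scene0.png

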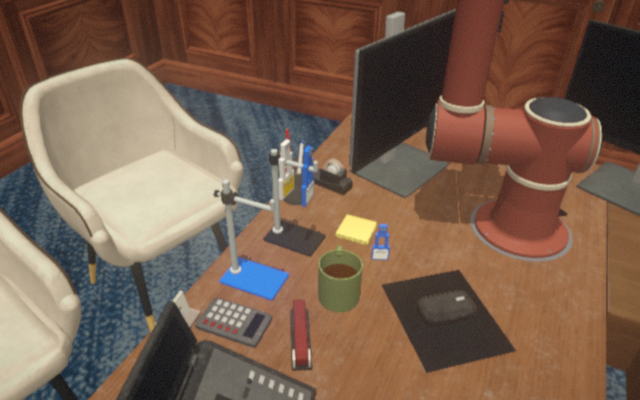

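View pics/top0.png

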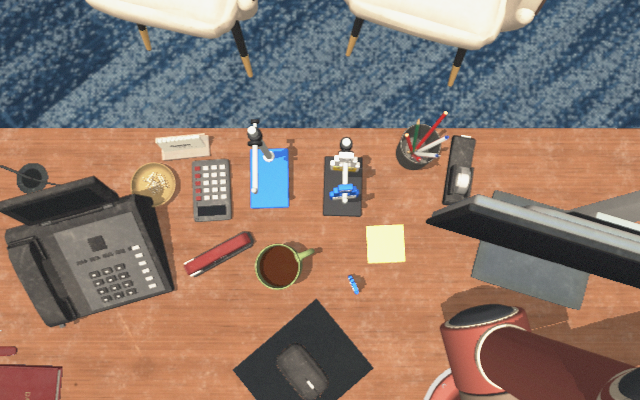

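Candidates for the blue pass are the pass on the black stand's rail, at scene (307,175) and top (344,192), and the small blue tag on the desk, at scene (381,243) and top (353,285). The larger, hanging one fits the description, so I'll check it in a close crop.

```bash
cat > h.py <<'E'
import cv2, numpy as np
from scipy.spatial.transform import Rotation as Ro
def cam(r):
    R=cv2.Rodrigues(np.array(r["rvec"]))[0]; return R,-R.T@np.array(r["tvec"])
def wcam(r,o):  # wrist camera pose: R world->cam, centre
    T=np.eye(4);T[:3,:3]=Ro.from_rotvec(o["tool_rot"]).as_matrix();T[:3,3]=o["tool_pos"]
    M=T@np.array(r["mount"]); return M[:3,:3].T,M[:3,3]
def ray(r,uv,P=None):
    R,c=P or cam(r); d=R.T@np.array([(uv[0]-r["cx"])/r["fx"],(uv[1]-r["cy"])/r["fy"],1]); return c,d/np.linalg.norm(d)
def plane(r,uv,z,P=None,ax=2):
    c,d=ray(r,uv,P); return c+d*(z-c[ax])/d[ax]
def tri(a,b):
    (c1,d1),(c2,d2)=a,b
    s=np.linalg.lstsq(np.c_[d1,-d2],c2-c1,rcond=None)[0]; p,q=c1+s[0]*d1,c2+s[1]*d2
    return (p+q)/2,np.linalg.norm(p-q)
def proj(r,p,P=None):
    R,c=P or cam(r); q=R@(np.array(p)-c); return np.array([r["fx"]*q[0]/q[2]+r["cx"],r["fy"]*q[1]/q[2]+r["cy"]])
E
python3 - <<'E'
import pickle; from h import *
np.set_printoptions(precision=4,suppress=True)
d=pickle.load(open("im0.pkl","rb"))
for n in d:
    r=d[n]; hsv=cv2.cvtColor(r["image"],cv2.COLOR_BGR2HSV)
    m=cv2.inRange(hsv,(100,150,90),(125,255,255))
    for c in cv2.findContours(m,cv2.RETR_EXTERNAL,cv2.CHAIN_APPROX_SIMPLE)[0]:
        a=cv2.contourArea(c)
        if a<30 or (n=="top" and cv2.boundingRect(c)[1]<130):continue
        b=cv2.boxPoints(cv2.minAreaRect(c)); print(n,a,b.round(1).tolist())
        if a>800: print([plane(r,p,.008)[:2].round(4).tolist() for p in b])
t,s=d["top"],d["scene"]
print("black base",[plane(t,p,.008)[:2].round(4).tolist() for p in [(324,157),(363,158),(362,215),(323,215)]])
a=cv2.resize(s["image"][120:310,205:335],None,fx=3,fy=3,interpolation=cv2.INTER_CUBIC)
b=cv2.resize(t["image"][115:220,235:370],None,fx=3,fy=3,interpolation=cv2.INTER_CUBIC)
o=np.zeros((570,795,3),np.uint8);o[:570,:390]=a;o[:315,390:795]=b
cv2.imwrite("pics/c1.png",o)
E
```

```text
scene 1369.0 [[219.39999389648438, 281.79998779296875], [228.8000030517578, 253.60000610351562], [287.6000061035156, 273.20001220703125], [278.20001220703125, 301.3999938964844]]
[[0.543, 0.4673], [0.5725, 0.386], [0.4271, 0.3845], [0.4074, 0.4627]]
scene 195.0 [[301.29998779296875, 199.89999389648438], [304.20001220703125, 144.6999969482422], [312.70001220703125, 145.1999969482422], [309.79998779296875, 200.39999389648438]]
top 181.0 [[328.29998779296875, 185.5], [357.5, 183.3000030517578], [358.5, 195.89999389648438], [329.29998779296875, 198.10000610351562]]
top 1052.5 [[251.0, 149.0], [288.0, 149.0], [288.0, 207.0], [251.0, 207.0]]
[[0.5458, 0.4594], [0.5459, 0.382], [0.4242, 0.3807], [0.4242, 0.4571]]
black base [[0.529, 0.3067], [0.527, 0.2254], [0.4079, 0.2282], [0.4078, 0.3085]]
```

View pics/c1.png

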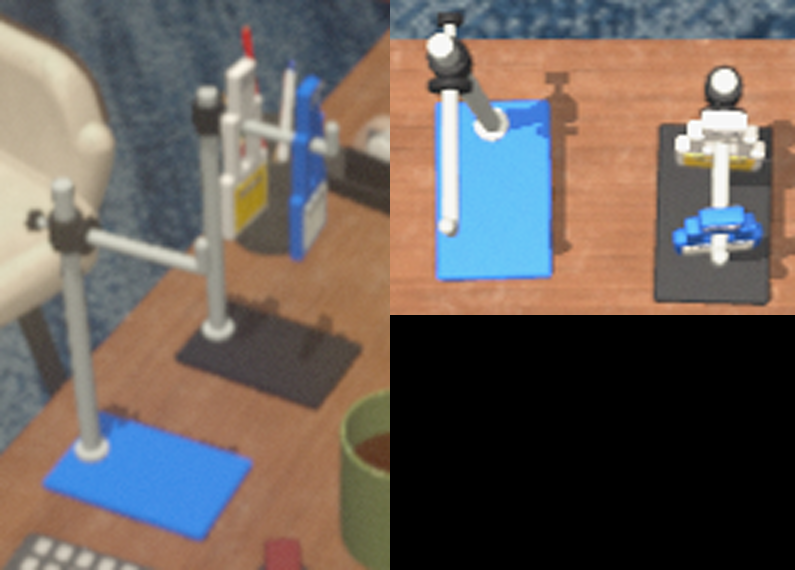

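The close crop confirms it: the larger blue pass hangs on the black-based stand, with the white pass behind it. I also got stop-tip and tab pixels from it. Next I'll triangulate those, and the monitor edges so the path clears them.

```bash
python3 - <<'E'
import pickle; from h import *
from station import ctrl,optics
np.set_printoptions(precision=4,suppress=True)
d=pickle.load(open("im0.pkl","rb")); t,s=d["top"],d["scene"]
def T(n,a,b): p,e=tri(ray(s,a),ray(t,b)); print(n,p,"err",round(e,4))
T("blue stop",(272.7,201),(254.7,191)); 
T("black stop",(316,162.5),(344.7,201))
T("tab top",(309.5,147),(348.7,186))
T("blue rail near clamp",(235,199.5),(254.5,147))
T("blue post top",(226.3,183),(254,131.5))
T("black post top",(274,152),(346,143))
R,c=cam(s)
# top-view y fixed by x; rail top edge heights along scene from plane y
for y in(.415,.42,.425): print("blue rail z for y",y,[plane(s,p,y,ax=1) for p in [(240,199),(265,205.5)]])
for z in (.3,.4,.5,.55): print("monitor z",z,"left corner top",plane(t,(430,221),z),plane(t,(491,192),z),"scene",plane(s,(355,75),z),plane(s,(457,10),z))
print("monitor bottom-left scene",plane(s,(355,170),.1))
o=ctrl.get_obs();print(Ro.from_rotvec(o["tool_rot"]).as_matrix())
w=optics.get_image("wrist");print(np.array(w["mount"]),w["fx"]);cv2.imwrite("pics/w0.png",w["image"])
E
```

```text
blue stop [0.4331 0.4183 0.2184] err 0.0023
black stop [0.4157 0.2698 0.222 ] err 0.001
tab top [0.4352 0.2635 0.2502] err 0.0024
blue rail near clamp [0.5115 0.4233 0.1998] err 0.0039
blue post top [0.5306 0.4197 0.2299] err 0.0027
black post top [0.5133 0.2676 0.2199] err 0.0018
blue rail z for y 0.415 [array([0.5082, 0.415 , 0.1971]), array([0.4535, 0.415 , 0.1994])]
blue rail z for y 0.42 [array([0.5047, 0.42  , 0.2015]), array([0.4504, 0.42  , 0.2038])]
blue rail z for y 0.425 [array([0.5011, 0.425 , 0.2059]), array([0.4473, 0.425 , 0.2082])]
monitor z 0.3 left corner top [0.3779 0.146  0.3   ] [0.4211 0.0547 0.3   ] scene [ 0.4446 -0.0071  0.3   ] [ 0.3437 -0.6453  0.3   ]
monitor z 0.4 left corner top [0.3718 0.1658 0.4   ] [0.4092 0.0867 0.4   ] scene [0.3613 0.2199 0.4   ] [ 0.2818 -0.2833  0.4   ]
monitor z 0.5 left corner top [0.3657 0.1855 0.5   ] [0.3972 0.1188 0.5   ] scene [0.2781 0.447  0.5   ] [0.2199 0.0787 0.5   ]
monitor z 0.55 left corner top [0.3627 0.1953 0.55  ] [0.3913 0.1348 0.55  ] scene [0.2365 0.5605 0.55  ] [0.189  0.2597 0.55  ]
monitor bottom-left scene [0.3976 0.0833 0.1   ]
[[ 0.9324  0.3615 -0.0005]
 [ 0.3615 -0.9324  0.0018]
 [ 0.0002 -0.0019 -1.    ]]
[[-0.0002 -0.9609 -0.277   0.0701]
 [ 1.     -0.0001 -0.0004  0.0007]
 [ 0.0003 -0.277   0.9609 -0.1426]
 [ 0.      0.      0.      1.    ]] 280.3953566654212
```

View pics/w0.png

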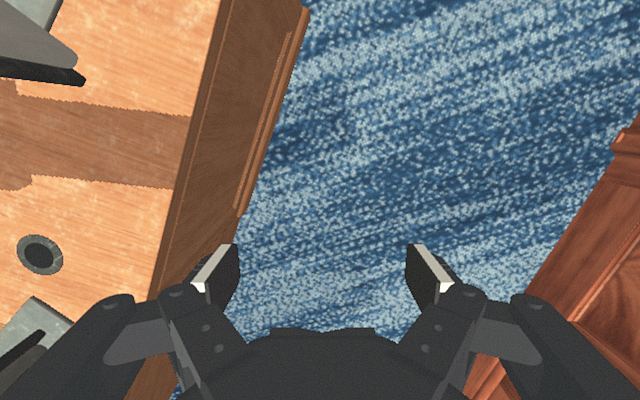

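The wrist view shows only the desk edge, the floor and the open fingers. A monitor, about 0.37 m high near (0.38, 0.155), stands between the arm and the stands, so I'll rise first and go over it.

```bash
python3 -m jog '[[[0,0,-0.05],[0,0,0]],[[0,0,-0.1],[0,0,0]],[[0,0,-0.15],[0,0,0]],[[0,0,-0.2],[0,0,0]],[[0,0,-0.25],[0,0,0]]]' 1; cat > go.py <<'E'
import sys; from h import *
from station import ctrl
# usage: go.py x y z(TCP) yawdeg -> shift & turn in tool axes
x,y,z,yaw=map(float,sys.argv[1:5]); o=ctrl.get_obs(); R=Ro.from_rotvec(o["tool_rot"])
G=Ro.from_euler("z",yaw,degrees=True)*Ro.from_euler("x",180,degrees=True)
print("t",round(o["t"],2),"pos",o["tool_pos"].round(4) if hasattr(o["tool_pos"],"round") else o["tool_pos"],"q",np.round(o["q"],2))
print("shift",R.inv().apply(np.array([x,y,z])-o["tool_pos"]).round(4),"turn",(R.inv()*G).as_rotvec().round(3),"F",np.round(o["contact_force"],2),"open",round(o["opening"],4))
E
python3 go.py .45 -.40 .55 60; python3 - <<'E'
import pickle; from h import *
d=pickle.load(open("im0.pkl","rb")); t,s=d["top"],d["scene"]
for b in [(600,200),(639,215)]: print(tri(ray(s,(395,14)),ray(t,b)))
for z in(.4,.5,.6):print(plane(s,(395,14),z))
E
```

```text
t: 0.65
tool_pos: [0.2258, -0.5823, 0.483]
tool_rot: [-3.088, -0.577, 0.0]
contact_force: [-1.2, -0.5, -0.3]
opening: 0.0856
grip_force: 0.0
t 0.65 pos [ 0.2258 -0.5823  0.483 ] q [-1.32  0.03  1.23 -0.    1.89 -0.12]
shift [ 0.275 -0.089 -0.067] turn [-0.    -0.    -0.677] F [-1.24 -0.49 -0.29] open 0.0856
(array([ 0.38290738, -0.03407252,  0.44166078]), np.float64(0.02490097927539902))
(array([ 0.38050904, -0.08143854,  0.42998492]), np.float64(0.0061724828234196675))
[ 0.41209646 -0.17943258  0.4       ]
[0.31525638 0.15471761 0.5       ]
[0.21841629 0.4888678  0.6       ]
```

```bash
python3 -m jog '[[[0.05,-0.02,-0.04],[0,0,-0.15]],[[0.1,-0.04,-0.08],[0,0,-0.3]],[[0.15,-0.05,-0.1],[0,0,-0.44]],[[0.2,-0.07,-0.1],[0,0,-0.57]],[[0.24,-0.08,-0.1],[0,0,-0.68]]]'; python3 go.py .5 -.15 .58 100
```

```text
t: 1.15
tool_pos: [0.3982, -0.4383, 0.5803]
tool_rot: [2.713, 1.579, 0.0]
contact_force: [0.7, -0.6, 0.0]
opening: 0.0854
grip_force: 0.0
t 1.15 pos [ 0.3982 -0.4383  0.5803] q [-0.96  0.    1.09  0.    2.05 -0.44]
shift [ 3.01e-01 -5.40e-02 -2.00e-04] turn [ 0.002  0.002 -0.691] F [ 0.66 -0.63  0.02] open 0.0854
```

```bash
python3 -m jog '[[[0.05,-0.01,0],[0,0,-0.14]],[[0.1,-0.02,0],[0,0,-0.28]],[[0.15,-0.03,0],[0,0,-0.42]],[[0.2,-0.04,0],[0,0,-0.56]],[[0.25,-0.045,0],[0,0,-0.7]]]'; python3 go.py .45 .07 .58 140
```

```text
t: 1.65
tool_pos: [0.4809, -0.2021, 0.5786]
tool_rot: [2.007, 2.416, 0.0]
contact_force: [1.2, -0.1, 0.1]
opening: 0.0853
grip_force: 0.0
t 1.65 pos [ 0.4809 -0.2021  0.5786] q [-0.54 -0.16  1.25  0.    2.05 -0.73]
shift [ 0.2732  0.0195 -0.0015] turn [ 0.     0.    -0.688] F [ 1.18 -0.1   0.05] open 0.0853
```

```bash
python3 -m jog '[[[0.05,0.005,0],[0,0,-0.14]],[[0.1,0.01,0],[0,0,-0.28]],[[0.15,0.01,0],[0,0,-0.42]],[[0.2,0.015,0],[0,0,-0.56]],[[0.25,0.015,0],[0,0,-0.7]]]'; python3 go.py .43 .264 .5 180
```

```text
t: 2.15
tool_pos: [0.4508, 0.0456, 0.5779]
tool_rot: [-1.057, -2.958, -0.0]
contact_force: [0.7, 0.4, -0.1]
opening: 0.0856
grip_force: 0.0
t 2.15 pos [0.4508 0.0456 0.5779] q [-0.06 -0.31  1.38  0.    2.08 -0.95]
shift [0.1544 0.1558 0.078 ] turn [ 0.    -0.    -0.686] F [ 0.69  0.39 -0.14] open 0.0856
```

```bash
python3 -m jog '[[[0.035,0.035,0.0],[0,0,-0.14]],[[0.07,0.07,0.02],[0,0,-0.28]],[[0.1,0.1,0.05],[0,0,-0.42]],[[0.13,0.13,0.07],[0,0,-0.56]],[[0.154,0.156,0.078],[0,0,-0.686]]]'; python3 -m jog '[[[0,0,0.03],[0,0,0]],[[0,0,0.06],[0,0,0]],[[0,0,0.1],[0,0,0]],[[0,0,0.1],[0,0,0]],[[0,0,0.1],[0,0,0]]]' 0.6
python3 go.py .43 .264 .4 180
python3 - <<'E'
from h import *; from station import *; import pickle
o=ctrl.get_obs(); w=optics.get_image("wrist"); pickle.dump((w,o),open("w1.pkl","wb")); cv2.imwrite("pics/w1.png",w["image"])
E
```

```text
t: 2.65
tool_pos: [0.431, 0.2642, 0.4972]
tool_rot: [0.002, -3.138, 0.002]
contact_force: [0.4, -0.8, 0.1]
opening: 0.0857
grip_force: 0.0
t: 3.15
tool_pos: [0.432, 0.262, 0.4002]
tool_rot: [-0.009, -3.14, 0.001]
contact_force: [-0.2, 0.2, 1.3]
opening: 0.0512
grip_force: 0.0
t 3.15 pos [0.432  0.262  0.4002] q [ 0.4  -0.28  1.64 -0.    1.78 -1.17]
shift [0.002  0.002  0.0002] turn [-0.001 -0.002 -0.006] F [-0.19  0.18  1.33] open 0.0512
```

View pics/w1.png

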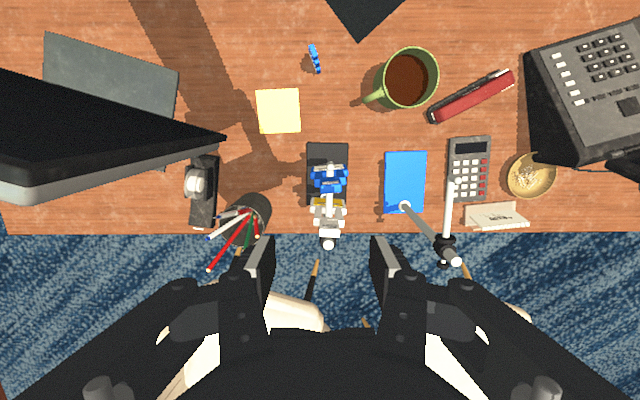

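The wrist view shows the blue pass at about (328,180), the white one behind it at (328,212), the blue stand's stop tip at (449,184) and its post top at (455,262). I'll measure the tab on the plane of its top.

```bash
python3 - <<'E'
from h import *; import pickle
np.set_printoptions(precision=4,suppress=True)
w,o=pickle.load(open("w1.pkl","rb")); P=wcam(w,o); d=pickle.load(open("im0.pkl","rb"));t,s=d["top"],d["scene"]
m=cv2.inRange(cv2.cvtColor(w["image"],cv2.COLOR_BGR2HSV),(100,130,60),(125,255,255)); m[:150]=0;m[215:]=0;m[:,:300]=0;m[:,360:]=0
for c in cv2.findContours(m,cv2.RETR_EXTERNAL,cv2.CHAIN_APPROX_SIMPLE)[0]:
    if cv2.contourArea(c)>5: print(cv2.boundingRect(c),cv2.contourArea(c))
a=cv2.resize(w["image"][140:260,290:370],None,fx=5,fy=5,interpolation=cv2.INTER_CUBIC); b=cv2.resize(w["image"][160:280,400:480],None,fx=5,fy=5,interpolation=cv2.INTER_CUBIC)
cv2.imwrite("pics/c2.png",np.hstack([a[:600],b[:600]]))
for n,a,b in (("blue stop wrist+scene",(449,184),(272.7,201)),): print(n,tri(ray(w,a,P),ray(s,b)))
print("stop tri w/top",tri(ray(w,(449,184),P),ray(t,(254.7,191))))
for z in (.2095,.2265,.2515): print("TCP-ish",proj(w,[.432,.262,z],P), "black stop expected",proj(w,[.4157,.2698,.2265],P))
E
```

```text
(310, 164, 38, 30) 601.0
blue stop wrist+scene (array([0.4385, 0.4135, 0.2141]), np.float64(0.0022967289258724547))
stop tri w/top (array([0.4371, 0.418 , 0.2082]), np.float64(0.008229457766778848))
TCP-ish [322.5925 177.7137] black stop expected [329.3993 166.6963]
TCP-ish [322.6195 180.753 ] black stop expected [329.3993 166.6963]
TCP-ish [322.6644 185.8251] black stop expected [329.3993 166.6963]
```

View pics/c2.png

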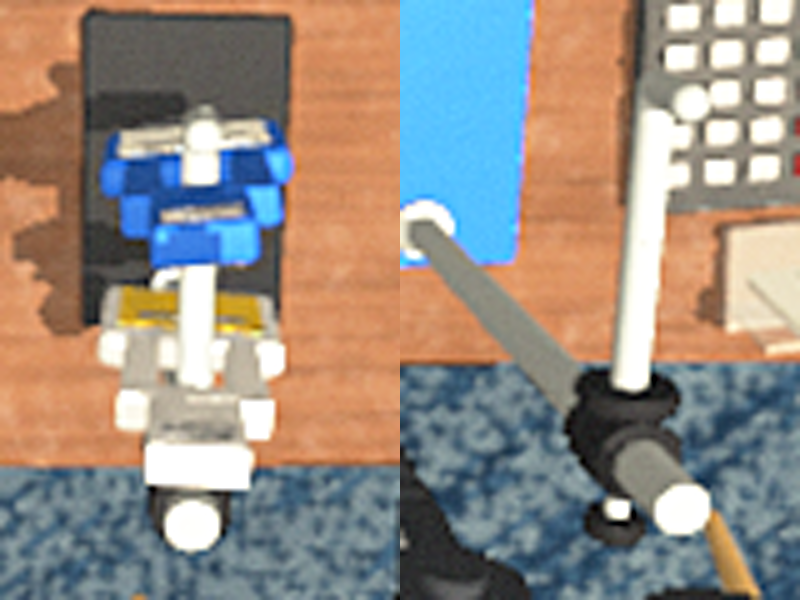

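The crop puts the black stop tip at wrist (330.6,167), the tab's top face at (331,189), the blue stop tip at (458,181) and the blue post top at (456.6,261.6). I'll recompute with these.

```bash
python3 - <<'E'
from h import *; import pickle
np.set_printoptions(precision=4,suppress=True)
w,o=pickle.load(open("w1.pkl","rb")); P=wcam(w,o); d=pickle.load(open("im0.pkl","rb"));t,s=d["top"],d["scene"]
print("black stop",plane(w,(330.6,167),.2265,P),"post",plane(w,(290+193/5,140+525/5),.225,P))
print("tab L,R top corners",[plane(w,p,.2515,P) for p in [(290+152/5,140+243/5),(290+260/5,140+243/5),(331.2,188.8)]])
print("tab ctr if face row 230..262", plane(w,(331,186),.2515,P),plane(w,(331,192.4),.2515,P))
print("blue post",plane(w,(456.6,261.6),.238,P))
print("stop w+scene",tri(ray(w,(458.2,180.6),P),ray(s,(272.7,201))),"w+top",tri(ray(w,(458.2,180.6),P),ray(t,(254.7,191))))
print("black stop check w+scene",tri(ray(w,(330.6,167),P),ray(s,(316,162.5))),tri(ray(w,(330.6,167),P),ray(t,(344.7,201))))
for z in (.205,.215,.225,.235): print(z,plane(w,(458.2,180.6),z,P))
E
python3 go.py .436 .268 .34 180
```

```text
black stop [0.4161 0.2712 0.2265] post [0.5138 0.269  0.225 ]
tab L,R top corners [array([0.435 , 0.2596, 0.2515]), array([0.4352, 0.2827, 0.2515]), array([0.4353, 0.2711, 0.2515])]
tab ctr if face row 230..262 [0.4322 0.2709 0.2515] [0.4393 0.2709 0.2515]
blue post [0.5304 0.4235 0.238 ]
stop w+scene (array([0.4335, 0.421 , 0.2205]), np.float64(0.0012447884853353669)) w+top (array([0.4309, 0.4156, 0.2324]), np.float64(0.0011261688139256843))
black stop check w+scene (array([0.4162, 0.2711, 0.2228]), np.float64(0.0010190251995954537)) (array([0.4126, 0.2704, 0.2471]), np.float64(0.00033154803715788715))
0.205 [0.4376 0.429  0.205 ]
0.215 [0.4353 0.424  0.215 ]
0.225 [0.4331 0.4191 0.225 ]
0.235 [0.4308 0.4141 0.235 ]
t 3.2 pos [0.4327 0.2622 0.4026] q [ 0.4  -0.28  1.64  0.    1.78 -1.17]
shift [-0.0032  0.0057  0.0626] turn [ 0.001  0.002 -0.006] F [ 0.09 -0.38  0.27] open 0.0513
```

```bash
python3 -m jog '[[[-0.003,0.008,0.02],[0,0,-0.006]],[[-0.003,0.009,0.06],[0,0,-0.006]],[[-0.003,0.009,0.1],[0,0,-0.006]],[[-0.003,0.009,0.1],[0,0,-0.006]],[[-0.003,0.009,0.1],[0,0,-0.006]]]'; python3 go.py .4355 .271 .2215 180.5
```

```text
t: 3.7
tool_pos: [0.4363, 0.2714, 0.3034]
tool_rot: [0.0, 3.139, 0.002]
contact_force: [-0.1, -0.9, 1.4]
opening: 0.0511
grip_force: 0.0
t 3.7 pos [0.4363 0.2714 0.3034] q [ 0.41 -0.25  1.78  0.    1.61 -1.16]
shift [ 0.001  -0.0005  0.0819] turn [ 0.001  0.003 -0.009] F [-0.14 -0.93  1.38] open 0.0511
```

```bash
python3 -m jog '[[[0.001,0,0.02],[0,0,0]],[[0.001,0,0.04],[0,0,0]],[[0.001,0,0.06],[0,0,0]],[[0.001,0,0.08],[0,0,0]],[[0.001,0,0.08],[0,0,0]]]'; python3 - <<'E'
from h import *; from station import *; import pickle
o=ctrl.get_obs(); w=optics.get_image("wrist"); print(o["tool_pos"],o["contact_force"])
cv2.imwrite("pics/w2.png",cv2.resize(w["image"][120:400,120:520],None,fx=2,fy=2))
E
```

```text
t: 4.2
tool_pos: [0.4351, 0.2713, 0.2221]
tool_rot: [0.0, 3.14, 0.001]
contact_force: [0.0, 0.6, -0.6]
opening: 0.0516
grip_force: 0.0
[0.43509975 0.27133847 0.22209285] [ 0.02662785  0.56446599 -0.62750532]
```

View pics/w2.png

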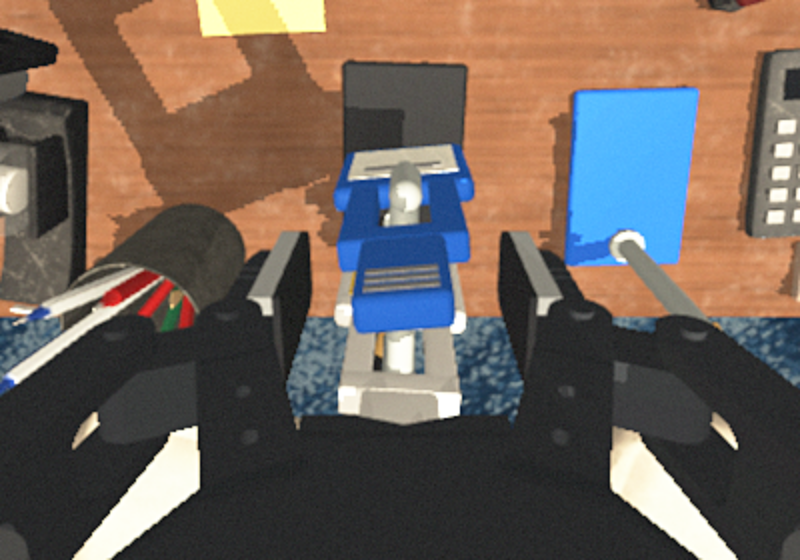

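The fingers straddle the tab, which sits at crop (403,285) midway between them. Nothing touches, so I'll close.

```bash
python3 -m jog '[[[0,0,0],[0,0,0]],[[0,0,0],[0,0,0]],[[0,0,0],[0,0,0]],[[0,0,0],[0,0,0]],[[0,0,0],[0,0,0]]]' 0 50; python3 -m jog '[[[0,0,0],[0,0,0]],[[0,0,-0.005],[0,0,0]],[[0,0,-0.01],[0,0,0]],[[0,0,-0.015],[0,0,0]],[[0,0,-0.015],[0,0,0]]]'; python3 go.py .4351 .2713 .244 180
```

```text
t: 4.75
tool_pos: [0.4358, 0.2716, 0.2237]
tool_rot: [-0.0, 3.137, 0.003]
contact_force: [-0.7, -0.7, 6.1]
opening: 0.0227
grip_force: 48.7
t: 5.25
tool_pos: [0.4346, 0.2713, 0.2363]
tool_rot: [-0.0, 3.14, 0.001]
contact_force: [-0.1, -0.4, -1.7]
opening: 0.0228
grip_force: 49.0
t 5.25 pos [0.4346 0.2713 0.2363] q [ 0.41 -0.23  1.87  0.    1.5  -1.16]
shift [-0.0005  0.     -0.0077] turn [0.001 0.001 0.   ] F [-0.11 -0.43 -1.72] open 0.0228
```

```bash
python3 -m jog '[[[0,0,-0.004],[0,0,0]],[[0,0,-0.007],[0,0,0]],[[0,0,-0.007],[0,0,0]]]'; python3 - <<'E'
from h import *; from station import *; import pickle
o=ctrl.get_obs(); w=optics.get_image("wrist"); s=optics.get_image("scene"); print(o["tool_pos"],o["contact_force"],o["wrist_torque"])
a=cv2.resize(w["image"][120:320,220:420],None,fx=2,fy=2);b=cv2.resize(s["image"][110:210,250:340],None,fx=4,fy=4,interpolation=cv2.INTER_CUBIC)
cv2.imwrite("pics/w3.png",np.hstack([a,b]))
E
```

```text
t: 5.55
tool_pos: [0.4345, 0.2712, 0.243]
tool_rot: [-0.0, 3.141, 0.001]
contact_force: [-0.2, 0.4, -1.1]
opening: 0.0233
grip_force: 49.0
[0.43448105 0.27122177 0.24299351] [-0.23052785  0.39653949 -1.10265766] [ 0.01859354 -0.07955385 -0.01503513]
```

View pics/w3.png

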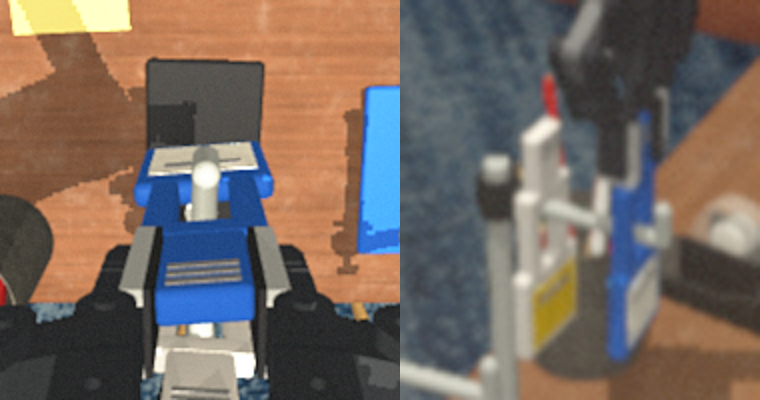

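The pass is held straight and raised about 21 mm. The stop tip shows inside its slot at crop (206,175). I'll now draw it out along −x over the stop.

```bash
python3 -m jog '[[[0.008,0,0],[0,0,0]],[[0.018,0,0],[0,0,0]],[[0.03,0,0],[0,0,0]],[[0.042,0,0],[0,0,0]],[[0.05,0,0],[0,0,0]]]'; python3 go.py .375 .42 .255 180
```

```text
t: 6.15
tool_pos: [0.3829, 0.2712, 0.2424]
tool_rot: [-0.001, 3.142, 0.0]
contact_force: [-0.3, 0.8, -1.3]
opening: 0.023
grip_force: 49.0
t 6.15 pos [0.3829 0.2712 0.2424] q [ 0.46 -0.34  1.95  0.    1.53 -1.11]
shift [ 0.0078  0.1488 -0.0125] turn [0.    0.    0.001] F [-0.31  0.85 -1.28] open 0.023
```

The pass is off the black rail with no contact. I'll lift it and carry it above the blue stand's stop, where I can feel the stop's height with the card's lower edge.

```bash
python3 -m jog '[[[0,0,-0.03],[0,0,0]],[[0,0.02,-0.06],[0,0,0]],[[0,0.05,-0.09],[0,0,0]],[[0,0.09,-0.095],[0,0,0]],[[0,0.12,-0.095],[0,0,0]]]'; python3 -m jog '[[[-0.015,0.02,0],[0,0,0]],[[-0.035,0.029,0],[0,0,0]],[[-0.05,0.029,0],[0,0,0]],[[-0.05,0.029,0],[0,0,0]],[[-0.05,0.029,0],[0,0,0]]]'; python3 go.py .4335 .420 .330 180
```

```text
t: 6.65
tool_pos: [0.3842, 0.3932, 0.3402]
tool_rot: [-0.001, 3.138, 0.005]
contact_force: [-0.2, -0.7, -0.9]
opening: 0.023
grip_force: 49.4
t: 7.15
tool_pos: [0.4341, 0.4195, 0.3374]
tool_rot: [-0.001, -3.141, 0.0]
contact_force: [-0.2, -0.4, -0.6]
opening: 0.0229
grip_force: 49.4
t 7.15 pos [0.4341 0.4195 0.3374] q [ 0.64 -0.04  1.53  0.    1.65 -0.93]
shift [0.0006 0.0005 0.0074] turn [-0.    -0.001 -0.001] F [-0.22 -0.41 -0.62] open 0.0229
```

```bash
python3 -m jog '[[[0,0,0.004],[0,0,0]],[[0,0,0.007],[0,0,0]],[[0,0,0.008],[0,0,0]],[[0,0,0.009],[0,0,0]],[[0,0,0.009],[0,0,0]]]';for i in 1; do python3 -m jog '[[[0,0,0.001],[0,0,0]],[[0,0,0.002],[0,0,0]],[[0,0,0.002],[0,0,0]]]'; done
```

```text
t: 7.65
tool_pos: [0.4341, 0.42, 0.3283]
tool_rot: [0.0, -3.141, 0.0]
contact_force: [1.0, -0.6, -0.9]
opening: 0.023
grip_force: 49.4
t: 7.95
tool_pos: [0.4342, 0.4201, 0.3263]
tool_rot: [0.0, -3.141, 0.0]
contact_force: [0.1, -0.7, -0.4]
opening: 0.0232
grip_force: 49.4
```

```bash
python3 -m jog '[[[0,0,0.001],[0,0,0]],[[0,0,0.0015],[0,0,0]],[[0,0,0.0015],[0,0,0]]]'
```

```text
t: 8.25
tool_pos: [0.4344, 0.4202, 0.3255]
tool_rot: [-0.0, 3.141, 0.001]
contact_force: [-0.3, -0.2, 0.5]
opening: 0.0231
grip_force: 49.6
```

```bash
python3 -m jog '[[[0,0,0.001],[0,0,0]],[[0,0,0.0015],[0,0,0]],[[0,0,0.0015],[0,0,0]]]'
```

```text
t: 8.55
tool_pos: [0.4346, 0.4202, 0.325]
tool_rot: [-0.0, 3.14, 0.002]
contact_force: [-0.7, -1.5, 5.4]
opening: 0.023
grip_force: 50.1
```

```bash
python3 -m jog '[[[0,0,0.001],[0,0,0]],[[0,0,0.0015],[0,0,0]],[[0,0,0.0015],[0,0,0]]]'
```

```text
t: 8.85
tool_pos: [0.4347, 0.4203, 0.3248]
tool_rot: [-0.0, 3.139, 0.003]
contact_force: [-1.4, -1.9, 7.8]
opening: 0.0229
grip_force: 50.5
```

Contact at TCP z ≈ 0.3253 puts the stop top near 0.2248 and the rail top near 0.208, which agrees with the images. To enter, TCP z should be about 0.242. I'll back off, come down in front of the stop and thread on.

```bash
python3 -m jog '[[[0,0,-0.008],[0,0,0]],[[0.01,0,-0.012],[0,0,0]],[[0.03,0,-0.012],[0,0,0]],[[0.05,0,-0.012],[0,0,0]],[[0.05,0,-0.012],[0,0,0]]]'; python3 -m jog '[[[0,0,0.03],[0,0,0]],[[0,0,0.06],[0,0,0]],[[0,0,0.085],[0,0,0]],[[0,0,0.09],[0,0,0]],[[0,0,0.09],[0,0,0]]]';python3 go.py .385 .4195 .2423 180
```

```text
t: 9.35
tool_pos: [0.382, 0.4203, 0.3337]
tool_rot: [0.004, -3.141, -0.0]
contact_force: [0.7, -0.1, -1.5]
opening: 0.023
grip_force: 49.4
t: 9.85
tool_pos: [0.3839, 0.4197, 0.2427]
tool_rot: [0.0, -3.14, 0.003]
contact_force: [-0.2, 0.6, -1.1]
opening: 0.0231
grip_force: 49.3
t 9.85 pos [0.3839 0.4197 0.2427] q [ 0.7  -0.09  1.73 -0.    1.5  -0.87]
shift [-0.0011 -0.0002  0.0004] turn [-0.002 -0.002  0.   ] F [-0.23  0.64 -1.09] open 0.0231
```

```bash
python3 -m jog '[[[-0.01,0,0],[0,0,0]],[[-0.02,0,0],[0,0,0]],[[-0.03,0,0],[0,0,0]],[[-0.04,0,0],[0,0,0]],[[-0.045,0,0],[0,0,0]]]'; python3 - <<'E'
from h import *; from station import *
w=optics.get_image("wrist"); s=optics.get_image("scene")
a=cv2.resize(w["image"][120:320,220:420],None,fx=2,fy=2);b=cv2.resize(s["image"][140:280,205:295],None,fx=4,fy=4,interpolation=cv2.INTER_CUBIC)
o=np.zeros((560,760,3),np.uint8);o[:400,:400]=a;o[:,400:]=b;cv2.imwrite("pics/w4.png",o)
E
```

```text
t: 10.35
tool_pos: [0.4307, 0.42, 0.2443]
tool_rot: [0.001, 3.141, 0.0]
contact_force: [-0.6, -0.4, -1.1]
opening: 0.0228
grip_force: 49.4
```

View pics/w4.png

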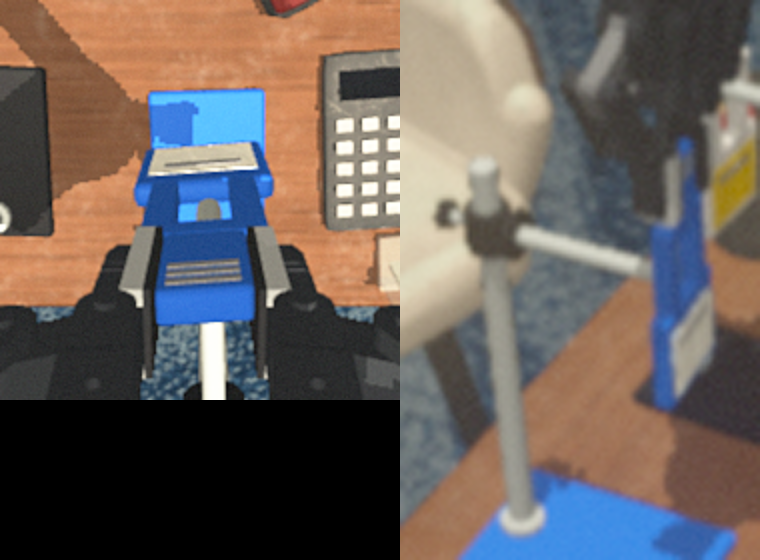

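The stop shows inside the slot at crop (208,210), within about 1 mm of centre. The rail behind drifts slightly towards +y, and there's no contact force. I'll go on past the stop.

```bash
python3 -m jog '[[[-0.008,0.001,0],[0,0,0]],[[-0.016,0.001,0],[0,0,0]],[[-0.024,0.001,0],[0,0,0]],[[-0.03,0.001,0],[0,0,0]],[[-0.03,0.001,0],[0,0,0]]]'; python3 -m jog '[[[0,0,0.004],[0,0,0]],[[0,0,0.008],[0,0,0]],[[0,0,0.012],[0,0,0]],[[0,0,0.016],[0,0,0]],[[0,0,0.018],[0,0,0]]]'; python3 go.py .505 .422 .2203 180
```

```text
t: 10.95
tool_pos: [0.4601, 0.421, 0.2438]
tool_rot: [0.001, 3.142, -0.0]
contact_force: [0.4, -0.2, 0.0]
opening: 0.0232
grip_force: 49.4
t: 11.45
tool_pos: [0.4588, 0.421, 0.2251]
tool_rot: [0.001, -3.141, 0.001]
contact_force: [0.5, -0.3, -0.7]
opening: 0.0229
grip_force: 49.4
t 11.45 pos [0.4588 0.421  0.2251] q [ 0.62  0.05  1.62  0.    1.47 -0.95]
shift [-0.0462  0.001   0.0048] turn [-0.001 -0.001  0.   ] F [ 0.55 -0.28 -0.74] open 0.0229
```

```bash
python3 -m jog '[[[0,0,0.001],[0,0,0]],[[-0.01,0,0.002],[0,0,0]],[[-0.02,0.001,0.003],[0,0,0]],[[-0.03,0.001,0.003],[0,0,0]],[[-0.04,0.001,0.003],[0,0,0]]]'; python3 -m jog '[[[-0.001,0,0],[0,0,0]],[[-0.002,0,0],[0,0,0]],[[-0.003,0,0],[0,0,0]],[[-0.004,0,0],[0,0,0]],[[-0.004,0,0],[0,0,0]]]'
```

```text
t: 11.95
tool_pos: [0.5005, 0.4221, 0.223]
tool_rot: [0.0, 3.141, 0.0]
contact_force: [-0.3, 0.6, -1.1]
opening: 0.0231
grip_force: 49.4
t: 12.45
tool_pos: [0.5031, 0.4222, 0.223]
tool_rot: [-0.001, 3.142, 0.0]
contact_force: [-0.4, 0.1, -1.2]
opening: 0.023
grip_force: 49.4
```

```bash
python3 -m jog '[[[-0.001,0,0],[0,0,0]],[[-0.0015,0,0],[0,0,0]],[[-0.002,0,0],[0,0,0]],[[-0.002,0,0],[0,0,0]]]'
```

```text
t: 12.85
tool_pos: [0.5053, 0.4221, 0.223]
tool_rot: [-0.0, 3.142, 0.0]
contact_force: [0.4, -0.4, -0.5]
opening: 0.023
grip_force: 49.4
```

```bash
python3 -m jog '[[[-0.001,0,0],[0,0,0]],[[-0.0015,0,0],[0,0,0]],[[-0.002,0,0],[0,0,0]],[[-0.002,0,0],[0,0,0]]]'
```

```text
t: 13.25
tool_pos: [0.5073, 0.4221, 0.223]
tool_rot: [-0.0, 3.142, -0.0]
contact_force: [0.0, -0.3, -2.2]
opening: 0.0228
grip_force: 49.4
```

```bash
python3 -m jog '[[[-0.0005,0,0],[0,0,0]],[[-0.001,0,0],[0,0,0]],[[-0.001,0,0],[0,0,0]]]'
```

```text
t: 13.55
tool_pos: [0.5081, 0.4221, 0.223]
tool_rot: [0.0, -3.141, 0.0]
contact_force: [-0.4, -0.6, -0.1]
opening: 0.0232
grip_force: 49.4
```

```bash
python3 -m jog '[[[-0.0005,0,0],[0,0,0]],[[-0.001,0,0],[0,0,0]],[[-0.001,0,0],[0,0,0]]]'
```

```text
t: 13.85
tool_pos: [0.5085, 0.4221, 0.2229]
tool_rot: [0.001, -3.14, 0.001]
contact_force: [-5.0, 0.1, 1.3]
opening: 0.0225
grip_force: 49.5
```

The pass has met the collar (−5 N in x). I'll lower it onto the rail.

```bash
python3 -m jog '[[[0.0005,0,0.001],[0,0,0]],[[0.0005,0,0.002],[0,0,0]],[[0.0005,0,0.002],[0,0,0]]]'
```

```text
t: 14.15
tool_pos: [0.5084, 0.4222, 0.2208]
tool_rot: [0.0, -3.141, -0.0]
contact_force: [-5.3, 0.3, 1.1]
opening: 0.0234
grip_force: 49.6
```

```bash
python3 -m jog '[[[0,0,0.0005],[0,0,0]],[[0,0,0.001],[0,0,0]],[[0,0,0.001],[0,0,0]]]'
```

```text
t: 14.45
tool_pos: [0.5085, 0.4222, 0.2207]
tool_rot: [0.001, -3.141, -0.0]
contact_force: [-6.1, -2.0, 2.7]
opening: 0.0232
grip_force: 49.9
```

```bash
python3 -m jog '[[[0,0,0],[0,0,0]],[[0,0,0],[0,0,0]],[[0,0,0],[0,0,0]],[[0,0,0],[0,0,0]]]' 0.55 20; python3 - <<'E'
from h import *; from station import *
w=optics.get_image("wrist"); s=optics.get_image("scene")
a=cv2.resize(w["image"][120:320,220:420],None,fx=2,fy=2);b=cv2.resize(s["image"][140:280,205:295],None,fx=4,fy=4,interpolation=cv2.INTER_CUBIC)
o=np.zeros((560,760,3),np.uint8);o[:400,:400]=a;o[:,400:]=b;cv2.imwrite("pics/w5.png",o)
E
```

```text
t: 14.85
tool_pos: [0.5092, 0.4221, 0.2199]
tool_rot: [0.0, 3.141, 0.0]
contact_force: [0.5, -0.3, -1.1]
opening: 0.0471
grip_force: 0.0
```

View pics/w5.png

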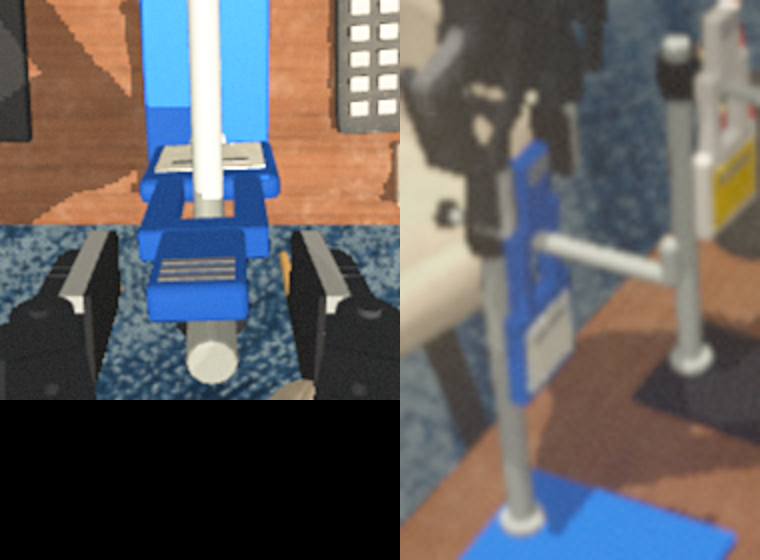

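The pass hangs on the blue rail by the collar with the fingers open and clear of it. I'll retreat straight up, then check numerically that it stays at the collar.

```bash
python3 -m jog '[[[0,0,-0.01],[0,0,0]],[[0,0,-0.03],[0,0,0]],[[0,0,-0.06],[0,0,0]],[[0,0,-0.1],[0,0,0]],[[0,0,-0.13],[0,0,0]]]' ; python3 -m jog '[[[0.02,0,-0.0],[0,0,0]],[[0.05,0,0],[0,0,0]],[[0.05,0,0],[0,0,0]],[[0.05,0,0],[0,0,0]],[[0.05,0,0],[0,0,0]]]'
cat > chk.py <<'E'
from h import *; from station import *
np.set_printoptions(precision=4,suppress=True)
for k in range(2):
    o=ctrl.get_obs(); w=optics.get_image("wrist"); P=wcam(w,o)
    hsv=cv2.cvtColor(w["image"],cv2.COLOR_BGR2HSV)
    m=cv2.inRange(hsv,(100,130,60),(125,255,255))
    q=np.array([proj(w,[x,y,.25],P) for x in(.485,.518) for y in(.40,.444)]); lo,hi=q.min(0).astype(int),q.max(0).astype(int)
    sub=m[lo[1]:hi[1],lo[0]:hi[0]]; ys,xs=np.nonzero(sub)
    print(o["t"],"box",lo,hi)
    # column through tab centre: blue rows -> x on tab-top plane
    for y in (.416,.422,.428):
        c=int(round(proj(w,[.508,y,.25],P)[0])); r=np.nonzero(m[lo[1]-25:hi[1]+10,c])[0]+lo[1]-25
        print("y",y,"rows",r.min(),r.max(),"max->x at tab top",plane(w,(c,r.max()+1),.2498,P)[0], "nblue",len(r))
    rr=int(round(proj(w,[.508,.422,.25],P)[1])); c=np.nonzero(m[rr,lo[0]:hi[0]])[0]+lo[0]
    print("tab cols",c.min(),c.max(),"y",plane(w,(c.min(),rr),.2498,P)[1],plane(w,(c.max()+1,rr),.2498,P)[1])
E
python3 chk.py
```

```text
t: 15.45
tool_pos: [0.5091, 0.4223, 0.3536]
tool_rot: [-0.0, 3.139, 0.003]
contact_force: [-0.0, 0.7, 0.7]
opening: 0.0472
grip_force: 0.0
t: 15.95
tool_pos: [0.4593, 0.4221, 0.3502]
tool_rot: [0.0, 3.141, 0.0]
contact_force: [-0.0, -0.5, 0.6]
opening: 0.0471
grip_force: 0.0
15.95 box [298 224] [346 256]
y 0.416 rows 199 250 max->x at tab top 0.5117867234197186 nblue 31
y 0.422 rows 227 249 max->x at tab top 0.5107404728134175 nblue 17
y 0.428 rows 212 249 max->x at tab top 0.5107430240296102 nblue 26
tab cols 298 333 y 0.39867651771244894 0.432868994919118
16.0 box [298 224] [346 257]
y 0.416 rows 199 261 max->x at tab top 0.5233983359647982 nblue 32
y 0.422 rows 227 249 max->x at tab top 0.5106779128006356 nblue 17
y 0.428 rows 212 249 max->x at tab top 0.5106813840489642 nblue 27
tab cols 298 333 y 0.3985712172182395 0.43275766943856914
```

The back face reads x ≈ 0.511–0.512 and the collar should be at 0.5124, so any gap is about 1 mm at most. To be sure, I'll nudge it at rail height with the fingers straddling the rail, which won't tip it.

```bash
python3 -m jog '[[[-0.01,-0.001,0.02],[0,0,0]],[[-0.01,-0.001,0.05],[0,0,0]],[[-0.01,-0.001,0.08],[0,0,0]],[[-0.01,-0.001,0.1],[0,0,0]],[[-0.01,-0.001,0.1],[0,0,0]]]' 0.27; python3 -m jog '[[[0,0,0.02],[0,0,0]],[[0,0,0.04],[0,0,0]],[[0,0,0.046],[0,0,0]],[[0,0,0.046],[0,0,0]]]';python3 go.py .488 .421 .204 180
```

```text
t: 16.55
tool_pos: [0.4676, 0.4197, 0.245]
tool_rot: [-0.001, -3.135, 0.007]
contact_force: [0.0, -0.5, -0.4]
opening: 0.0229
grip_force: 0.0
t: 16.95
tool_pos: [0.4689, 0.421, 0.2038]
tool_rot: [-0.0, -3.141, 0.001]
contact_force: [0.6, -0.2, 0.2]
opening: 0.0228
grip_force: 0.0
t 16.95 pos [0.4689 0.421  0.2038] q [ 0.61  0.08  1.63 -0.    1.43 -0.96]
shift [-0.0191  0.     -0.0002] turn [-0.001 -0.001 -0.   ] F [ 0.65 -0.22  0.16] open 0.0228
```

```bash
python3 -m jog '[[[-0.006,0,0],[0,0,0]],[[-0.012,0,0],[0,0,0]],[[-0.017,0.001,0],[0,0,0]],[[-0.019,0.001,0],[0,0,0]],[[-0.019,0.001,0],[0,0,0]]]'; python3 -m jog '[[[-0.001,0,0],[0,0,0]],[[-0.002,0,0],[0,0,0]],[[-0.002,0,0],[0,0,0]]]'
```

```text
t: 17.45
tool_pos: [0.4883, 0.4221, 0.2042]
tool_rot: [0.0, 3.141, 0.0]
contact_force: [-0.7, -0.8, -0.4]
opening: 0.0233
grip_force: 0.0
t: 17.75
tool_pos: [0.4897, 0.4221, 0.2039]
tool_rot: [0.0, -3.142, 0.0]
contact_force: [0.4, -0.7, 0.4]
opening: 0.0231
grip_force: 0.0
```

```bash
python3 -m jog '[[[-0.001,0,0],[0,0,0]],[[-0.002,0,0],[0,0,0]],[[-0.002,0,0],[0,0,0]]]'
```

```text
t: 18.05
tool_pos: [0.4916, 0.4222, 0.2039]
tool_rot: [0.0, -3.141, -0.0]
contact_force: [-2.1, 0.6, 0.6]
opening: 0.0231
grip_force: 0.4
```

```bash
python3 -m jog '[[[-0.0005,0,0],[0,0,0]],[[-0.001,0,0],[0,0,0]],[[-0.001,0,0],[0,0,0]]]'
```

```text
t: 18.35
tool_pos: [0.4917, 0.4222, 0.2038]
tool_rot: [0.001, -3.139, 0.0]
contact_force: [-4.9, -0.5, 1.0]
opening: 0.0229
grip_force: 2.7
```

It is firmly against the collar: −4.9 N, and 0.4917 + 0.011 + 0.010 ≈ 0.5127. I'll back off along the rail, rise and check.

```bash
python3 -m jog '[[[0.003,0,0],[0,0,0]],[[0.01,0,0],[0,0,0]],[[0.022,-0.001,0],[0,0,0]],[[0.022,-0.001,-0.02],[0,0,0]],[[0.022,-0.001,-0.05],[0,0,0]]]'; python3 -m jog '[[[0,0,-0.05],[0,0,0]],[[0,0,-0.096],[0,0,0]],[[0.011,0,-0.096],[0,0,0]],[[0.011,0,-0.096],[0,0,0]],[[0.011,0,-0.096],[0,0,0]]]' 0.55; python3 chk.py; python3 - <<'E'
from h import *; from station import *; import pickle
d=pickle.load(open("im0.pkl","rb")); t=optics.get_image("scene"); a,b=d["scene"]["image"],t["image"]
for n,x0,x1,y0,y1 in(("mug",315,365,245,312),("pad",333,380,213,246)): print(n,np.abs(a[y0:y1,x0:x1].astype(int)-b[y0:y1,x0:x1]).mean())
for n,im in(("before",a),("after",b)):
    h=cv2.cvtColor(im,cv2.COLOR_BGR2HSV); y=cv2.inRange(h,(20,120,120),(33,255,255)); 
    print(n,[(cv2.boundingRect(c),cv2.contourArea(c)) for c in cv2.findContours(y,0,2)[0] if cv2.contourArea(c)>25])
    m=cv2.inRange(h,(100,150,90),(125,255,255)); print([(cv2.boundingRect(c),cv2.contourArea(c)) for c in cv2.findContours(m,0,2)[0] if cv2.contourArea(c)>40])
E
```

```text
t: 18.85
tool_pos: [0.4686, 0.4202, 0.2516]
tool_rot: [0.001, -3.137, 0.005]
contact_force: [0.7, -0.6, 0.2]
opening: 0.023
grip_force: 0.0
t: 19.35
tool_pos: [0.4589, 0.4208, 0.3484]
tool_rot: [0.001, -3.14, 0.002]
contact_force: [-0.4, 1.0, 0.2]
opening: 0.0471
grip_force: 0.0
19.35 box [300 226] [347 258]
y 0.416 rows 214 265 max->x at tab top 0.5261519125244131 nblue 28
y 0.422 rows 228 251 max->x at tab top 0.5113159895466585 nblue 18
y 0.428 rows 214 251 max->x at tab top 0.5113105561219239 nblue 26
tab cols 310 335 y 0.40877798807054744 0.4333301332504933
19.4 box [300 226] [348 258]
y 0.416 rows 214 265 max->x at tab top 0.5256341399989618 nblue 28
y 0.422 rows 228 252 max->x at tab top 0.5118982561112221 nblue 19
y 0.428 rows 203 252 max->x at tab top 0.5118906945302097 nblue 28
tab cols 310 335 y 0.40858787878503633 0.43305489091915356
mug 4.785671641791045
pad 36.97141629056523
before [((336, 214, 41, 31), 805.5), ((283, 176, 11, 21), 122.0)]
[((220, 259, 68, 40), 1369.0), ((302, 145, 10, 56), 195.0)]
after [((147, 316, 7, 13), 28.0), ((336, 214, 41, 31), 789.5), ((283, 176, 11, 20), 121.5)]
[((220, 259, 68, 40), 1363.0), ((373, 231, 16, 17), 69.5)]
```

```bash
python3 -m jog '[[[0,0,-0.05],[0,0,0]],[[0,0,-0.05],[0,0,0]],[[0,0,-0.05],[0,0,0]],[[0,0,-0.05],[0,0,0]],[[0,0,-0.05],[0,0,0]]]'; python3 -c "
from station import job; print(job.finish_job())"
```

```text
t: 20.0
tool_pos: [0.4596, 0.4209, 0.3981]
tool_rot: [0.0, -3.139, 0.003]
contact_force: [0.4, 0.7, 0.1]
opening: 0.0469
grip_force: 0.0
the job is handed in; nothing more can be done
None
```

The blue pass is off the black stand and hanging on the blue stand's rail against the rear collar, released with the arm clear. The white pass and note pad read as unmoved and the mug showed no sign of moving; the job was handed in at 20 s, and no verdict came back.

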